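# Close the four face-piece moulds

## Robot

A 6-joint arm with a two-finger parallel gripper is mounted at the origin on the work surface. World frame = base frame: x ahead of the robot, y to its left, z up, the work surface at z = 0. Lengths are in mm, angles in rad, forces in N, time in s.
With the tool pointing down it reaches from about 400 to 825 mm from the base axis. Payload 7 kg.
Tool frame: the origin (TCP) lies at the very end of the fingers, on their centre line; the grasp point (between the pads) lies 19 mm behind it; z points along the fingers, y is the line along which they close (so a half turn about z gives the same grasp; the last joint's range is limited). The gripper opens to 88 mm and grips with 3 to 60 N. Pads are 19 mm wide; open, the fingers measure 130 mm over their backs; the gripper's body (78 mm by 193 mm) begins 47 mm behind the grasp point.
Start: joints at [1.588, 0.359, 0.012, 0, -1.224, -0.288], TCP at [180.574, 650.376, 226.561] pointing down, gripper open.
Joint ranges: [-3.07, 3.07], [-1.43, 2.12], [-1.02, 1.25], [-3.03, 1.67], [-3.05, -0], [-3.03, 3.03]. Speed limits (rad/s): [2.39, 2.39, 3.01, 3.14, 3.14, 3.14].

## Interface

Orientations are given as a unit quaternion [x, y, z, w].
In Python, from plant import bot gives the robot as it stands. Calls block until the motion is done:
- bot.move_ptp(position, orientation): joint-space move of the TCP to a pose.
- bot.line_to(position, velocity=150, ori=None): straight line of the TCP; ori=None keeps the orientation; velocity is the mean speed in mm/s.
- bot.move_joints(angles): joint-space move.
- bot.move_gripper(opening, force=None): finger opening in mm; force is the grip in N (None keeps the last); returns when the fingers have stopped.
- bot.pause(seconds).
- bot.solve_ik(position, orientation): joint angles nearest the present ones, or None.
- bot.read_state(): the state.
- bot.camera(name): name is "scene" or "top"; returns the picture (384x512x3 uint8, red, green, blue); there is no depth.
- bot.get_calibration(name): a dict with "fx", "fy", "cx", "cy" (pixels), "view" (4x4, takes a point from world to camera coordinates). Camera axes: x right, y up, looking along -z (the intrinsics and any distortion apply to the point x, -y, -z); pixel columns grow to the right and rows downward; lengths in mm; the calibration is good to about 2 mm. A picture is of the moment at which its call begins. get_calibration takes no time and is no camera call.
A pose or a line that the arm cannot do raises bot.Unreachable and nothing moves.
- bot.close_job(): hands the job in; it is judged then, once.
The state is a dict: "t": time; "joint_pos": joint angles; "qvel": joint speeds; "tau": joint torques, N m; "tcp_pos": TCP position; "eef_rot": TCP orientation; "contact_force": force on the tool from outside, world axes, zero at the start; "moment": the same for the moment, N m; "width": finger opening in mm; "finger_force": force on a finger pad.
Only numpy, scipy, OpenCV 4.12 (cv2) and the standard library are available. Lean on these libraries where they do the work, as an engineer would, in place of code of your own. Each camera call takes 0.05 s, during which the arm holds its last target. There are 200 camera calls.

## Task

Close the four plaster moulds for storage: lift each loose jacket by its wooden batten and put it over the sculpt it belongs to (nose, brow, ear or chin; the jacket has the outline of its base), turned to line up with the base and seated with its rim flat on the slab all round. Plaster chips, so set every jacket down gently and do not drop or bang it, and leave the paint bottle and the hair dryer where they are.

Things in the scene. Friction and masses are not known exactly. Their poses are not given: they have to be found in the camera images.
- nose_jacket: Loose off-white plaster cover of the nose mould, rim down; from above: blunt wedge 93 x 88, narrowing to 50 towards +x (mm); 0.4 kg. Roof 44 mm above rim; hollow below, 30 deep, walls 13 thick. Grip: wooden batten centred on the roof, 60 long (x), 26 wide (y), 32 high, top 76 above rim. Origin: centre of underside (rim plane); x along long axis and batten, z up.
- brow_jacket: Loose off-white plaster cover of the brow mould, rim down; from above: long bar 121 x 61 (mm); 0.4 kg. Roof 44 mm above rim; hollow below, 30 deep, walls 13 thick. Grip: wooden batten centred on the roof, 60 long (x), 26 wide (y), 32 high, top 76 above rim. Origin: centre of underside (rim plane); x along long axis and batten, z up.
- ear_jacket: Loose off-white plaster cover of the ear mould, rim down; from above: oval 102 x 68 (mm); 0.4 kg. Roof 44 mm above rim; hollow below, 30 deep, walls 13 thick. Grip: wooden batten centred on the roof, 60 long (x), 26 wide (y), 32 high, top 76 above rim. Origin: centre of underside (rim plane); x along long axis and batten, z up.
- chin_jacket: Loose off-white plaster cover of the chin mould, rim down; from above: D, 102 x 80, straight side at -y (mm); 0.4 kg. Roof 44 mm above rim; hollow below, 30 deep, walls 13 thick. Grip: wooden batten centred on the roof, 60 long (x), 26 wide (y), 32 high, top 76 above rim. Origin: centre of underside (rim plane); x along long axis and batten, z up.
- nose_base: Immovable plaster base of the nose mould, slab 24 mm thick, blunt wedge 101 x 96; nose, bridge to +x (narrow end), sculpt 56 x 48, 24 high (mm), purple-stained, tapered, on the slab's middle. The nose jacket covers it, x along x, rim flat on the slab: jacket origin then 24 mm above this origin, 5.5 mm play all round. Origin: centre of slab's underside; x long axis, z up.
- brow_base: Immovable plaster base of the brow mould, slab 24 mm thick, long bar 129 x 69; two brow ridges end to end, sculpt 84 x 24, 17 high (mm), purple-stained, tapered, on the slab's middle. The brow jacket covers it, x along x, rim flat on the slab: jacket origin then 24 mm above this origin, 5.5 mm play all round. Origin: centre of slab's underside; x long axis, z up.
- ear_base: Immovable plaster base of the ear mould, slab 24 mm thick, oval 110 x 76; ear, lobe at -x, sculpt 62 x 32, 17 high (mm), purple-stained, tapered, on the slab's middle. The ear jacket covers it, x along x, rim flat on the slab: jacket origin then 24 mm above this origin, 5.5 mm play all round. Origin: centre of slab's underside; x long axis, z up.
- chin_base: Immovable plaster base of the chin mould, slab 24 mm thick, D, 110 x 88, straight side at -y; chin, sculpt 64 x 43, 23 high (mm), purple-stained, tapered, on the slab's middle. The chin jacket covers it, x along x, rim flat on the slab: jacket origin then 24 mm above this origin, 5.5 mm play all round. Origin: centre of slab's underside; x long axis, z up.
- paint_bottle: white plastic bottle with black cap, 60 mm diameter, 155 high, standing on the table; to be left alone. Origin: centre of its underside.
- hair_dryer: dark grey hair dryer lying on its side, about 200 mm long, barrel 76 mm diameter, handle to the side; to be left alone. Origin: on the table under the barrel.
There are look-alikes about, which are no part of the job. What is shaped like the ear_jacket but blue or green is not meant.

How it is judged (in metres and radians):
At the end, for the whole second after the job is handed in: Each of the four jackets is on its own base: centres within 10 mm horizontally, long axes within 0.22 rad (12 degrees), rim flat on the slab (jacket origin 21 to 27 mm above the base's origin, tilt under 0.05 rad), and at rest (horizontal distance between nose_jacket and nose_base below 0.01 m and z of nose_jacket in the frame of nose_base between 0.021 and 0.027 m and angle between the x axis of nose_jacket and the x axis of nose_base, either way round below 0.22 rad and angle between each of nose_jacket, brow_jacket, ear_jacket, chin_jacket's own z axis and vertical below 0.05 rad and linear speed of each of nose_jacket, brow_jacket, ear_jacket, chin_jacket below 0.02 m/s and horizontal distance between brow_jacket and brow_base below 0.01 m and z of brow_jacket in the frame of brow_base between 0.021 and 0.027 m and angle between the x axis of brow_jacket and the x axis of brow_base, either way round below 0.22 rad and horizontal distance between ear_jacket and ear_base below 0.01 m and z of ear_jacket in the frame of ear_base between 0.021 and 0.027 m and angle between the x axis of ear_jacket and the x axis of ear_base, either way round below 0.22 rad and horizontal distance between chin_jacket and chin_base below 0.01 m and z of chin_jacket in the frame of chin_base between 0.021 and 0.027 m and angle between the x axis of chin_jacket and the x axis of chin_base, either way round below 0.22 rad); the robot touches nothing.
It fails at once if a jacket is banged or pressed hard on a mould base (over 90 N) (contact force between any of nose_jacket, brow_jacket, ear_jacket, chin_jacket and nose_base above 90 N or contact force between any of nose_jacket, brow_jacket, ear_jacket, chin_jacket and brow_base above 90 N or contact force between any of nose_jacket, brow_jacket, ear_jacket, chin_jacket and ear_base above 90 N or contact force between any of nose_jacket, brow_jacket, ear_jacket, chin_jacket and chin_base above 90 N).
It fails at once if a jacket drops onto its base (comes down over it faster than 0.5 m/s, a free fall of some 13 mm) ((horizontal distance between nose_jacket and nose_base below 0.03 m and z of nose_jacket in the frame of nose_base below 0.045 m and linear speed of nose_jacket above 0.5 m/s) or (horizontal distance between brow_jacket and brow_base below 0.03 m and z of brow_jacket in the frame of brow_base below 0.045 m and linear speed of brow_jacket above 0.5 m/s) or (horizontal distance between ear_jacket and ear_base below 0.03 m and z of ear_jacket in the frame of ear_base below 0.045 m and linear speed of ear_jacket above 0.5 m/s) or (horizontal distance between chin_jacket and chin_base below 0.03 m and z of chin_jacket in the frame of chin_base below 0.045 m and linear speed of chin_jacket above 0.5 m/s)).
It fails at once if the paint bottle is moved more than 30 mm (distance of paint_bottle from where it was at the start of the episode above 0.03 m).
It fails at once if the hair dryer is moved more than 30 mm (distance of hair_dryer from where it was at the start of the episode above 0.03 m).
It also fails if it takes over 104 s, if anything falls off the work surface, if the arm or the gripper's body presses on something with over 40 N, if the wrist force passes 120 N, or if a joint passes its speed limit or range.

## Working session

There is one attempt and no reset: what is moved stays moved. The work goes in short steps, each a Python script; the robot and the scene stay as the last script left them, time stands still between calls to the robot, and variables do not carry over. Pictures are saved under pics/ and viewed, at most 14 in all, crops included, and the job is handed in when it is done.

```bash
ls; mkdir -p pics; python3 - <<'E'
from plant import bot
import cv2
for n in("top","scene"):
    im=bot.camera(n); cv2.imwrite(f"pics/{n}0.png",im[:,:,::-1]); c=bot.get_calibration(n); print(n,{k:(v if k!="view" else [[round(float(a),4) for a in r] for r in v]) for k,v in c.items()})
print(bot.read_state())
E
```

```text
pics
top {'fx': 419.5065262755463, 'fy': 419.5065262755463, 'cx': 260.5507859072618, 'cy': 192.91343659941262, 'view': [[-0.0149, -0.9999, 0.0006, -4.3475], [0.9913, -0.0147, 0.1308, -588.3545], [-0.1308, 0.0025, 0.9914, -1353.3164], [0.0, 0.0, 0.0, 1.0]]}
scene {'fx': 439.61578999303714, 'fy': 439.61578999303714, 'cx': 258.05838658058116, 'cy': 182.89348721333135, 'view': [[0.4838, 0.8752, -0.0071, -266.2054], [-0.7018, 0.3927, 0.5944, 394.0311], [0.523, -0.2826, 0.8041, -1870.2667], [0.0, 0.0, 0.0, 1.0]]}
{'t': 0.1, 'joint_pos': array([ 1.58809003e+00,  3.59296742e-01,  1.11330417e-02, -2.98727324e-04,
       -1.22411465e+00, -2.88115765e-01]), 'qvel': array([ 0.00122726, -0.00115472,  0.00267136, -0.00156837,  0.00153317,
       -0.00280923]), 'tau': array([-1.66451970e-03, -5.84162486e+01,  2.93748307e+01,  7.01539770e+00,
        1.01706258e-02, -5.62439550e-05]), 'tcp_pos': array([180.48120026, 649.95494875, 225.72254228]), 'eef_rot': array([ 9.90838778e-01, -1.35047942e-01, -2.60888579e-05,  7.53750232e-04]), 'contact_force': array([-0.56819211, -0.45636939, -0.46515972]), 'moment': array([-0.05413152, -0.00246019, -0.03534249]), 'finger_force': 0.0, 'width': 87.46862995872864}
```

View pics/top0.png

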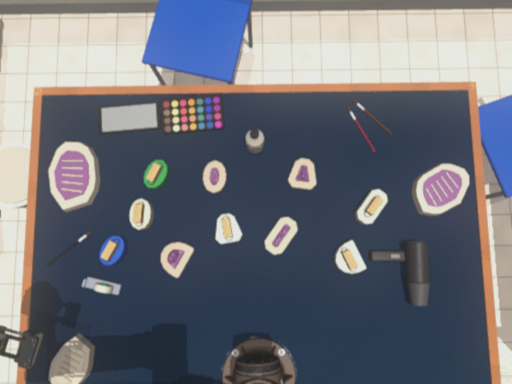

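View pics/scene0.png

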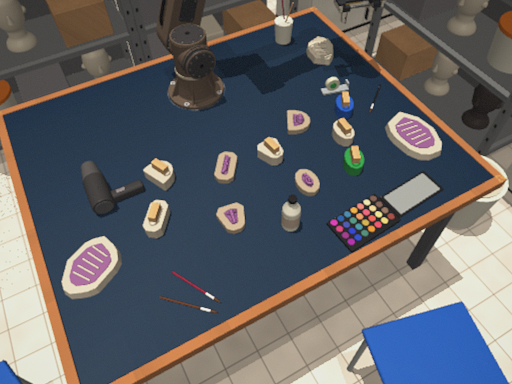

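The top view shows the jackets at ear (140,214), nose (228,229), brow (372,206) and chin (350,257). The bases are at ear (214,176), nose (302,174), brow (281,235) and chin (177,259). The blue and green look-alikes are at (112,250) and (155,173). The scene view shows the same objects.

```bash
cat > h.py <<'E'
from plant import bot
import cv2, numpy as np
TOP={'ear_jacket':(140,214),'nose_jacket':(228,229),'brow_jacket':(372,206),'chin_jacket':(350,257),
 'ear_base':(214,176),'nose_base':(302,174),'brow_base':(281,235),'chin_base':(177,259)}
def ray(cam,px,z):
    c=bot.get_calibration(cam); V=np.array(c['view']); R,t=V[:3,:3],V[:3,3]
    p=np.atleast_2d(px).astype(float)
    d=np.c_[(p[:,0]-c['cx'])/c['fx'],-(p[:,1]-c['cy'])/c['fy'],-np.ones(len(p))]@R
    o=-R.T@t
    return o+d*((z-o[2])/d[:,2])[:,None]
def proj(cam,P):
    c=bot.get_calibration(cam); V=np.array(c['view']); q=V[:3,:3]@np.array(P,float)+V[:3,3]
    return np.array([c['cx']+c['fx']*q[0]/-q[2], c['cy']+c['fy']*-q[1]/-q[2]])
def masks(im):
    h=cv2.cvtColor(im,cv2.COLOR_RGB2HSV); H,S,V=[h[:,:,i].astype(int) for i in range(3)]
    pur=(H>120)&(H<172)&(S>45)&(V>50)
    tan=(H>8)&(H<22)&(S>75)&(V>90)
    r=im[:,:,0].astype(int); obj=(r>75)|pur            # table is navy: little red
    return [m.astype(np.uint8) for m in (obj,tan,pur)]
def blob(m,px):
    n,l,s,c=cv2.connectedComponentsWithStats(m)
    i=min((i for i in range(1,n) if s[i,4]>12),key=lambda i:np.hypot(*(c[i]-px)))
    return (l==i).astype(np.uint8)
def cen(m):
    M=cv2.moments(m,True); return np.array([M['m10'],M['m01']])/M['m00']
def axis(m,cam,z):   # principal axis + extents in the world on plane z
    ys,xs=np.nonzero(m); P=ray(cam,np.c_[xs,ys],z)[:,:2]
    w,v=np.linalg.eigh(np.cov(P.T)); a=np.arctan2(v[1,1],v[0,1])
    e=(P-P.mean(0))@v[:,::-1]; return a,np.ptp(e,0)
E
python3 - <<'E'
from h import *
tiles=[]
ims={n:bot.camera(n) for n in("top","scene")}
for k,p in TOP.items():
    jk='jacket' in k; im=ims['top']; z=22 if jk else 12
    for cam in ims:
        mo,mt,mp=masks(ims[cam])
        q=np.array(p) if cam=='top' else proj('scene',ray('top',p,z)[0])
        o=blob(mo,q); f=blob((mt if jk else mp)*cv2.dilate(o,None),q)
        zf=60 if jk else 24+ {'n':12,'b':8,'e':8,'c':11}[k[0]]
        a,e=axis(o,cam,z); b,g=axis(f,cam,zf)
        print(k,cam,o.sum(),f.sum(),'out',ray(cam,cen(o),z)[0].round(1)[:2],round(a,2),e.round(),'feat',ray(cam,cen(f),zf)[0].round(1)[:2],round(b,2),g.round())
        if cam=='top':
            t=im[p[1]-20:p[1]+20,p[0]-20:p[0]+20,::-1].copy()
            t=cv2.resize(t,(200,200),interpolation=cv2.INTER_CUBIC)
            for m,col in((o,(0,255,0)),(f,(0,0,255))):
                M=cv2.resize(m[p[1]-20:p[1]+20,p[0]-20:p[0]+20],(200,200),interpolation=0)
                cv2.drawContours(t,cv2.findContours(M,0,2)[0],-1,col,1)
            tiles.append(t)
cv2.imwrite('pics/tiles.png',np.vstack([np.hstack(tiles[:4]),np.hstack(tiles[4:])]))
E
```

```text
ear_jacket top 661 156 out [525.6 387.9] -3.11 [110.  84.] feat [525.7 386.7] 3.07 [59. 29.]
ear_jacket scene 503 159 out [519.5 389.4] 2.61 [153.  87.] feat [520.6 387.4] 2.85 [83. 46.]
nose_jacket top 719 106 out [470.6  99.1] -2.98 [103.  95.] feat [472.5  99.7] -2.9 [58. 26.]
nose_jacket scene 598 161 out [465.6  98.2] 2.8 [145. 101.] feat [469.1  99.6] 3.1 [80. 43.]
brow_jacket top 789 139 out [ 539.2 -383.2] 2.47 [136.  72.] feat [ 539.2 -379.6] 2.53 [61. 26.]
brow_jacket scene 790 178 out [ 535.3 -380.4] 2.63 [153.  84.] feat [ 534.9 -380.1] 2.61 [77. 37.]
chin_jacket top 804 132 out [ 369.2 -301.8] -2.68 [110.  90.] feat [ 365.2 -293.6] -2.62 [60. 26.]
chin_jacket scene 693 173 out [ 361.9 -299.9] -3.1 [155. 105.] feat [ 362.7 -293.3] -2.87 [81. 41.]
ear_base top 677 121 out [651.2 143.8] 3.1 [117.  83.] feat [649.4 142.3] -3.13 [55. 27.]
ear_base scene 542 98 out [647.2 144.8] 2.86 [123.  87.] feat [650.3 141.1] 3.04 [59. 31.]
nose_base top 785 145 out [ 653.2 -157.2] 3.0 [112. 100.] feat [ 650.1 -154.8] 3.02 [50. 40.]
nose_base scene 707 144 out [ 647.8 -155.7] 2.9 [120.  98.] feat [ 656.  -158.4] 3.0 [56. 42.]
brow_base top 890 141 out [448.2 -78.1] 2.52 [138.  78.] feat [447.8 -77.4] 2.51 [78. 20.]
brow_base scene 609 103 out [444.3 -78.3] 2.56 [151.  77.] feat [449.8 -78.8] 2.54 [84. 21.]
chin_base top 901 186 out [379.9 271.6] 2.64 [118.  98.] feat [381.6 269.7] 2.6 [59. 39.]
chin_base scene 501 99 out [377.6 271.7] 2.53 [135.  99.] feat [385.7 267.7] 2.53 [62. 40.]
```

View pics/tiles.png

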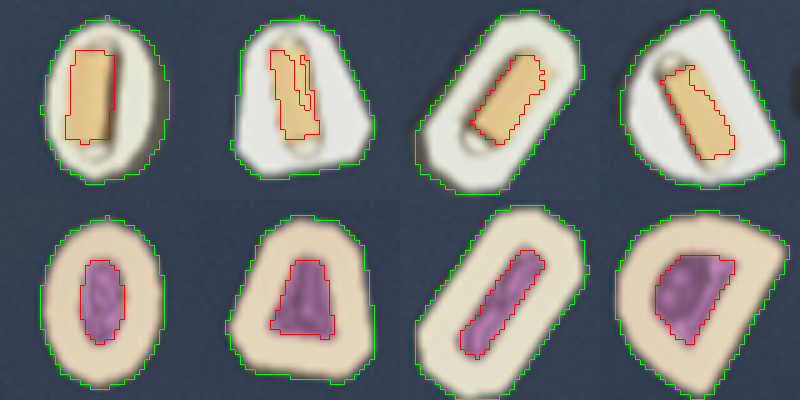

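The tiles show clean outlines. The nose jacket's narrow end points up-left and the nose base's points up and slightly right. The chin jacket's straight side faces upper-right and the chin base's faces lower-right. Next I refine the origins from bounding-box centres in each object's own frame.

```bash
cat >> h.py <<'E'
YAW={'ear_jacket':-.05,'nose_jacket':.24,'brow_jacket':-.61,'chin_jacket':.52,'ear_base':-.02,'nose_base':-.13,'brow_base':-.63,'chin_base':-.54}
def big(cam,f=4): return cv2.resize(bot.camera(cam),None,fx=f,fy=f,interpolation=cv2.INTER_CUBIC)
def bbox(m,cam,z,yaw,f=4):
    ys,xs=np.nonzero(m); P=ray(cam,(np.c_[xs,ys]+.5)/f-.5,z)[:,:2]
    R=np.array([[np.cos(yaw),-np.sin(yaw)],[np.sin(yaw),np.cos(yaw)]]); L=P@R
    return R@((L.max(0)+L.min(0))/2),np.ptp(L,0)
E
python3 - <<'E'
from h import *
for cam in('top','scene'):
    mo,mt,mp=masks(big(cam))
    for k,p in TOP.items():
        jk='jacket' in k; z=22 if jk else 12; zf=60 if jk else 24+{'n':12,'b':8,'e':8,'c':11}[k[0]]
        q=4*(np.array(p) if cam=='top' else proj(cam,ray('top',p,z)[0]))
        o=blob(cv2.morphologyEx(mo,cv2.MORPH_OPEN,np.ones((5,5))),q)
        f=blob((mt if jk else mp)*o,q)
        if cam=='top':
            r=cv2.minAreaRect(cv2.findContours(f,0,2)[0][0]); bp=ray(cam,cv2.boxPoints(r)/4-.375,zf)[:,:2]
            e=max((bp[1]-bp[0],bp[2]-bp[1]),key=np.linalg.norm); ra=np.arctan2(e[1],e[0])
            ra=(ra+1.57)%np.pi-1.57
        b,s=bbox(o,cam,z,YAW[k]); fb,fs=bbox(f,cam,zf,YAW[k])
        print(k,cam,'out',b.round(1),s.round(),'feat',fb.round(1),fs.round(),'rectyaw',round(ra,2))
E
```

```text
ear_jacket top out [526.8 387.5] [111.  84.] feat [526.3 386.1] [60. 30.] rectyaw -0.07
nose_jacket top out [474.3 101.9] [106.  96.] feat [475.2  98.9] [61. 27.] rectyaw 0.17
brow_jacket top out [ 539.5 -383.4] [136.  74.] feat [ 539.9 -380.8] [62. 28.] rectyaw -0.65
chin_jacket top out [ 365.7 -299.9] [113.  95.] feat [ 367.1 -293.7] [61. 28.] rectyaw 0.43
ear_base top out [651.5 143.8] [118.  85.] feat [649.1 142. ] [56. 28.] rectyaw -0.0
nose_base top out [ 657.8 -157.4] [113. 103.] feat [ 654.3 -154.9] [53. 43.] rectyaw -0.14
brow_base top out [448.5 -78.3] [139.  78.] feat [447.8 -77.4] [79. 20.] rectyaw -0.63
chin_base top out [383.3 275.8] [119.  98.] feat [383.2 271.4] [61. 40.] rectyaw -0.51
ear_jacket scene out [518.1 388.4] [140. 101.] feat [520.3 387.2] [81. 47.] rectyaw -0.51
nose_jacket scene out [466.8 101.9] [128. 116.] feat [469.2  99.4] [77. 48.] rectyaw -0.51
brow_jacket scene out [ 532.9 -380. ] [152.  82.] feat [ 534.9 -378.5] [76. 37.] rectyaw -0.51
chin_jacket scene out [ 360.5 -296. ] [134. 111.] feat [ 362.4 -293.3] [79. 45.] rectyaw -0.51
ear_base scene out [644.8 145.3] [125.  91.] feat [650.7 141.1] [60. 32.] rectyaw -0.51
nose_base scene out [ 652.3 -153.7] [120. 101.] feat [ 658.3 -158.3] [58. 43.] rectyaw -0.51
brow_base scene out [442.5 -77.8] [152.  77.] feat [448.6 -77.6] [89. 22.] rectyaw -0.51
chin_base scene out [379.1 276.3] [137.  95.] feat [388.1 268.7] [63. 41.] rectyaw -0.51
```

```bash
cat >> h.py <<'E'
J={'ear':(526.6,386.8,-.06),'nose':(474.5,100.,.22),'brow':(539.7,-381.5,-.63),'chin':(366.3,-296.,.50)}
B={'ear':(650.8,143.3,-.01),'nose':(657.,-156.5,-.13),'brow':(448.2,-78.,-.63),'chin':(383.3,275.5,-.52)}
ZG,ZH=50,180
def q(a): return np.array([np.cos(a/2),np.sin(a/2),0,0])
def show(m=''):
    s=bot.read_state(); print(m,'t',round(s['t'],1),'tcp',s['tcp_pos'].round(1),'F',s['contact_force'].round(1),'w',round(s['width'],1),'ff',round(s['finger_force'],1)); return s
def pick(n,flip=0):
    x,y,a=J[n]; a+=flip*np.pi
    bot.move_gripper(56,30); bot.move_ptp([x,y,ZH],q(a)); bot.line_to([x,y,ZG],150); show('at')
    bot.move_gripper(15,30); s=show('grip'); bot.line_to([x,y,ZH],150); show('up'); return s
def place(n,flip=0,z0=ZG,off=(0,0)):
    x,y,a=B[n]; x+=off[0]; y+=off[1]; a+=flip*np.pi
    bot.move_ptp([x,y,ZH],q(a)); bot.line_to([x,y,z0+24+25],150); bot.pause(.2); f0=show('above')['contact_force'][2]
    z=z0+24+25
    while z>z0+24-3:
        z-=3 if z>z0+24+5 else 1
        bot.line_to([x,y,z],40); s=bot.read_state()
        if s['contact_force'][2]-f0>6: break
    show(f'touch cmd {z}'); return s['tcp_pos'][2]
def release(n,flip=0):
    s=bot.read_state(); p=s['tcp_pos'].copy()
    bot.move_gripper(50); p[2]=ZH; bot.line_to(p,150); show('released')
E
python3 - <<'E'
from h import *
for n in J:
    for f in(0,1,-1):
        r=[]
        for D in(J,B):
            for z in(ZG,ZH):
                x,y,a=D[n]; s=bot.solve_ik([x,y,z],q(a+f*np.pi)); r.append(None if s is None else [round(float(v),2) for v in np.array(s)[[0,2,4,5]]])
        print(n,f,r)
E
```

```text
ear 0 [[0.93, -0.24, -0.85, 0.58], [0.93, -0.1, -1.11, 0.58], [0.51, -0.21, -0.87, 1.05], [0.51, -0.07, -1.12, 1.05]]
ear 1 [[0.93, -0.24, -0.85, -2.56], [0.93, -0.1, -1.11, -2.56], [0.51, -0.21, -0.87, -2.09], [0.51, -0.07, -1.12, -2.09]]
ear -1 [[0.93, -0.24, -0.85, -2.56], [0.93, -0.1, -1.11, -2.56], [0.51, -0.21, -0.87, -2.09], [0.51, -0.07, -1.12, -2.09]]
nose 0 [[0.61, -0.62, -0.7, 1.18], [0.61, -0.46, -1.03, 1.18], [0.05, -0.19, -0.88, 1.39], [0.05, -0.05, -1.13, 1.39]]
nose 1 [[0.61, -0.62, -0.7, -1.97], [0.61, -0.46, -1.03, -1.97], [0.05, -0.19, -0.88, -1.75], [0.05, -0.05, -1.13, -1.75]]
nose -1 [[0.61, -0.62, -0.7, -1.97], [0.61, -0.46, -1.03, -1.97], [0.05, -0.19, -0.88, -1.75], [0.05, -0.05, -1.13, -1.75]]
brow 0 [[-0.32, -0.22, -0.86, 1.26], [-0.32, -0.09, -1.12, 1.26], [0.26, -0.69, -0.68, 0.68], [0.26, -0.52, -1.02, 0.68]]
brow 1 [[-0.32, -0.22, -0.86, -1.88], [-0.32, -0.09, -1.12, -1.88], [0.26, -0.69, -0.68, -2.46], [0.26, -0.52, -1.02, -2.46]]
brow -1 [[-0.32, -0.22, -0.86, -1.88], [-0.32, -0.09, -1.12, -1.88], [0.26, -0.69, -0.68, -2.46], [0.26, -0.52, -1.02, -2.46]]
chin 0 [[-0.26, -0.65, -0.69, 2.33], [-0.26, -0.49, -1.02, 2.33], [1.04, -0.65, -0.69, 0.01], [1.04, -0.49, -1.02, 0.01]]
chin 1 [[-0.26, -0.65, -0.69, -0.81], [-0.26, -0.49, -1.02, -0.81], None, None]
chin -1 [[-0.26, -0.65, -0.69, -0.81], [-0.26, -0.49, -1.02, -0.81], None, None]
```

```bash
python3 - <<'E'
from h import *
pick('ear'); x,y,a=B['ear']; bot.move_ptp([x,y,ZH],q(a)); bot.line_to([x,y,ZG+24+25],150); show()
for c in('top','scene'):
    im=bot.camera(c); p=proj(c,[x,y,50]).astype(int); t=im[p[1]-40:p[1]+40,p[0]-50:p[0]+50,::-1]
    cv2.imwrite(f'pics/ear_{c}.png',cv2.resize(t,None,fx=5,fy=5,interpolation=2))
a=[cv2.imread(f'pics/ear_{c}.png') for c in('top','scene')]; cv2.imwrite('pics/ear1.png',cv2.resize(np.hstack(a),None,fx=.8,fy=.8))
E
```

```text
at t 3.7 tcp [527.  387.4  50.9] F [-0.1 -0.1  0. ] w 56.0 ff 0.0
grip t 4.3 tcp [526.5 386.   50.3] F [-1.1 -4.5  5.5] w 25.7 ff 30.0
up t 5.3 tcp [525.9 386.4 178.5] F [ 0.  -0.7 -4.8] w 25.9 ff 30.0
 t 7.0 tcp [651.4 144.   99.8] F [ 0.1  0.4 -4.1] w 25.7 ff 30.0
```

View pics/ear1.png

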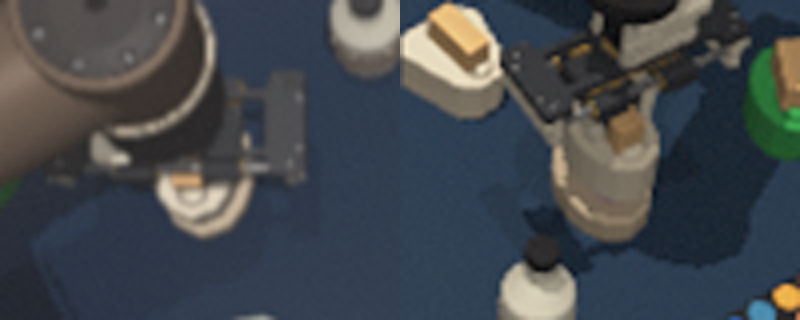

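The ear jacket is held about 25 mm above the slab and looks centred on it in both crops, around (205,190) on the left and (605,185) on the right. I'll lower it now.

```bash
python3 - <<'E'
from h import *
place('ear'); release('ear')
pick('brow'); place('brow')
E
```

```text
above t 8.4 tcp [651.5 143.6 100.3] F [-0.2  0.1 -4.6] w 25.8 ff 30.0
touch cmd 73 t 11.4 tcp [651.1 143.4  74.3] F [-3.3 -1.1  6.1] w 25.6 ff 30.0
released t 13.0 tcp [650.5 143.2 178.9] F [0.5 0.  0. ] w 49.7 ff 0.0
at t 16.3 tcp [ 540.4 -381.7   51. ] F [-0.7 -0.3  0.1] w 55.8 ff 0.0
grip t 16.9 tcp [ 539.7 -381.7   50.3] F [-0.6  0.2  2.3] w 25.8 ff 29.9
up t 17.9 tcp [ 539.  -381.   178.6] F [ 0.2 -0.  -3.4] w 25.6 ff 29.9
above t 20.0 tcp [448.9 -77.9  99.9] F [-0.4  0.5 -2.2] w 26.1 ff 29.9
touch cmd 73 t 23.0 tcp [448.4 -78.2  74.1] F [-5.2  0.1 13.2] w 25.4 ff 30.0
```

Both made contact at +24 mm, so they are seated. Next are the nose and chin.

```bash
python3 - <<'E'
from h import *
release('brow'); pick('nose'); place('nose')
E
```

```text
released t 24.6 tcp [447.8 -78.2 179.2] F [ 0.3 -0.6 -0.3] w 49.7 ff 0.0
at t 26.7 tcp [475.1 100.   50.7] F [ 0.3 -0.4  0. ] w 56.2 ff 0.0
grip t 27.3 tcp [474.7 100.   50.4] F [ 0.3 -1.6  5.3] w 26.2 ff 29.6
up t 28.3 tcp [473.7  99.7 178.9] F [-0.7 -0.4 -2.9] w 26.0 ff 29.6
above t 30.4 tcp [ 657.8 -156.4  100.4] F [-1.6 -0.6 -3.4] w 25.9 ff 29.6
touch cmd 73 t 33.4 tcp [ 657.2 -156.5   74.4] F [-3.8  2.8  8.7] w 26.3 ff 29.6
```

```bash
python3 - <<'E'
from h import *
release('nose'); pick('chin'); place('chin')
E
```

```text
released t 34.9 tcp [ 656.6 -156.3  178.9] F [ 0.  -0.2 -0.9] w 50.1 ff 0.0
at t 37.6 tcp [ 367.  -296.1   50.5] F [-0.7 -0.7  0.5] w 56.0 ff 0.0
grip t 38.2 tcp [ 366.2 -296.    50.3] F [-1.   2.   5.3] w 26.3 ff 29.1
up t 39.2 tcp [ 365.6 -295.6  178.9] F [ 0.5  0.2 -4.4] w 26.3 ff 29.1
above t 42.1 tcp [383.7 276.  100. ] F [ 0.7  1.1 -4.5] w 26.0 ff 29.1
touch cmd 73 t 45.1 tcp [383.6 275.6  74.2] F [-4.4 -3.4 13.2] w 26.2 ff 29.5
```

Chin is seated too. I'll release it, move the arm clear, and compare the jacket positions with the bases.

```bash
python3 - <<'E'
from h import *
release('chin'); bot.move_joints([1.588,.359,.012,0,-1.224,-.288]); show()
mo,mt,mp=masks(big('top')); im=bot.camera('top'); tiles=[]
for n in B:
    x,y,a=B[n]; p=proj('top',[x,y,84]); o=blob(mt,4*p)
    r=cv2.minAreaRect(cv2.findContours(o,0,2)[0][0]); bp=ray('top',cv2.boxPoints(r)/4-.375,84)[:,:2]
    e=max((bp[1]-bp[0],bp[2]-bp[1]),key=np.linalg.norm); ra=(np.arctan2(e[1],e[0])+1.57)%np.pi-1.57
    c,s=bbox(o,'top',84,a); print(n,'batten-base',(c-[x,y]).round(1),s.round(),'dyaw',round(ra-a,2))
    for cam in('top','scene'):
        i=bot.camera(cam); u=proj(cam,[x,y,40]).astype(int); tiles.append(cv2.resize(i[u[1]-22:u[1]+22,u[0]-22:u[0]+22,::-1],(200,200),interpolation=2))
cv2.imwrite('pics/final.png',np.vstack([np.hstack(tiles[0::2]),np.hstack(tiles[1::2])]))
E
```

```text
released t 46.6 tcp [383.2 275.1 179.2] F [-0.8 -0.7 -0.2] w 49.8 ff 0.0
 t 48.2 tcp [181.6 649.7 226.5] F [ 0.7 -0.4  0. ] w 50.0 ff 0.0
ear batten-base [-0.5  2.5] [60. 26.] dyaw 0.01
nose batten-base [0.1 1.9] [62. 26.] dyaw -0.04
brow batten-base [0.7 3.2] [59. 24.] dyaw -0.0
chin batten-base [2.  2.7] [61. 28.] dyaw -0.04
```

View pics/final.png

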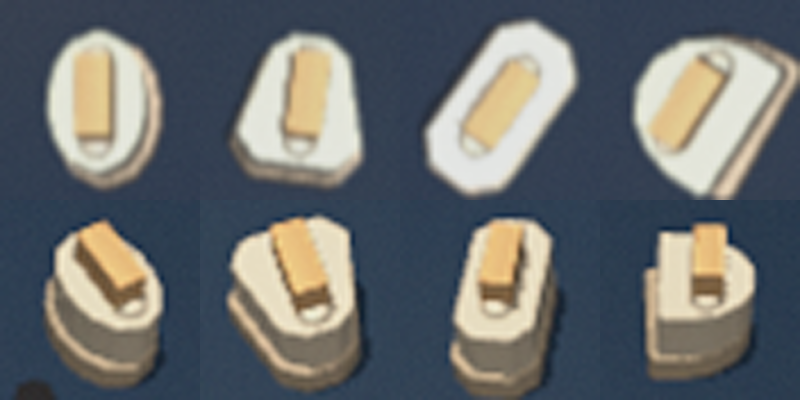

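The final crops show all four jackets flat on their own slabs and lined up with them. The battens are within about 3.5 mm and 0.04 rad of the base centres, so I'm handing in.

```bash
python3 -c "
from plant import bot
print(bot.close_job())"
```

```text
the job is handed in; nothing more can be done
None
```

I placed all four jackets on their own bases and handed the job in at about 48 s of the 104 s limit; the last pictures show them flat and within about 3.5 mm and 0.04 rad of centre, but the hand-in gave no verdict.

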